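# Find the hidden lock notch and draw out the sample carriage

### The job

The carriage of the sample stage is locked. Turn the black knob on top clockwise, feeling for the dip in its turning resistance where the lock drops into its hidden notch, and leave it there; then draw the carriage with the bow handle all the way out to its stop, so that the glass dish rides out still lying flat in its place, and let go. Do not knock over or push aside the beaker or the timer beside the case.

Things in the scene. Friction and masses are not known exactly. Their poses are not given: they have to be found in the camera images.
- stage_unit: white instrument case, fixed to the bench, its flat top 72 mm high. Origin on the bench right under the knob's axis; its own -x is its front, where the carriage comes out, z up. It reaches from x = -65 mm (front) to +85 mm (back) and 75 mm to either side. The carriage is free only within about 0.06 rad of the middle of the knob's notch; with the knob turned past it, it is locked again
- lock_knob (a joint): knob angle, rad: 0 to 1.8, growing clockwise from above; starts at 0 to 0.25. One unseen notch lies somewhere in 0.7 to 1.4. Drag about 0.1 N m; entering the notch, a sprung pin pulls the knob onward (0.1 to 0.4 N m, for about 0.2 rad), past its middle it resists (0.3 to 0.5 N m). Let go on either flank, the knob draws itself to the middle; it may be turned back
- lock_knob_grip (a point): on the knob's upright axis at gripping height, 108 mm above the bench. The knob is a disc (68 mm wide, top 85 mm above the bench) carrying an upright bar grip, 62 mm long, 16 mm thick, top 118 mm above the bench. The frame turns with the knob: x along the bar, z up. At knob angle 0 the bar lies along the case's x
- carriage (a joint): how far the carriage is drawn out, m: 0 shut, 0.085 at its stop. It slides straight out along the case's -x with about 1.5 N of friction and stays where it is left
- carriage_handle (a point): middle of the level bar of the steel bow handle on the carriage's apron: round bar 12 mm thick, its straight part 60 mm along the case's y, 72 mm above the bench; apron under it 20 mm above the bench. Shut, it stands 127 mm in front of the knob's axis, 62 mm in front of the case's face
- carriage_nest (a point): centre of the dish's place on the carriage's tray floor, 18 mm above the bench; moves with the carriage, hidden under the case when shut
- dish: round glass dish, 64 mm wide, 12 mm high, lying loose on the carriage's tray; origin at the centre of its underside; hidden under the case when the carriage is shut
- beaker: glass beaker, 74 mm wide, 82 mm high, a bystander left of the case; origin at the centre of its underside
- lab_timer: white timer, 62 x 62 x 19 mm, a bystander right of the case; origin at the centre of its underside

How it is judged:
At the end, for the whole second after the job is handed in: the carriage is drawn out at least 78 of its 85 mm, the dish lies flat (within 0.15 rad) and at rest, its centre within 20 mm of the middle of its place on the carriage (value of joint carriage above 0.078 m and horizontal distance between dish and carriage_nest below 0.02 m and angle between dish's own z axis and vertical below 0.15 rad and linear speed of dish below 0.02 m/s); the robot touches nothing.
It fails at once if the beaker is tipped or moved by more than 30 mm (angle between beaker's own z axis and vertical above 0.5 rad or distance of beaker from where it was at the start of the episode above 0.03 m).
It fails at once if the timer is moved by more than 30 mm (distance of lab_timer from where it was at the start of the episode above 0.03 m).
It also fails if it takes over 51 s, if anything falls off the work surface, if the arm or the gripper's body presses on something with over 40 N, if the wrist force passes 120 N, or if a joint passes its speed limit or range.

### The arm

A 7-joint arm with a two-finger parallel gripper is mounted at the origin on a cart in front of the work surface, level with it; the furniture and walls round the work are solid. World frame = base frame: x ahead of the robot, y to its left, z up, the work surface at z = 0. Lengths are in m, angles in rad, forces in N, time in s.
With the tool pointing down it reaches from about 0.425 to 0.875 m from the base axis. Payload 4.7 kg.
Tool frame: the origin (TCP) lies midway between the tips of the shut fingers; the grasp point (between the pads) lies 19 mm behind it (ctrl.grip_point_offset is the distance from the TCP to the grasp point, in m); z points along the fingers, y is the line along which they close (so a half turn about z gives the same grasp; the last joint's range is limited). The gripper opens to 87 mm and grips with 3 to 60 N. Pads are 19 mm wide; open, the fingers measure 117 mm over their backs; the gripper's body (75 mm by 190 mm) begins 51 mm behind the grasp point.
Start: joints at [1.122, 0.321, -0.07, 1.45, 0.023, 1.371, -0.057], TCP at [0.29, -0.582, 0.223] pointing down, gripper open.
Joint ranges: [-2.86, 2.86], [-0.3, 2.09], [-1.38, 1.24], [0.06, 2.45], [-1.56, 4.7], [0.09, 2.05], [-2.69, 2.69]. Speed limits (rad/s): [2.57, 2.57, 3.14, 3.14, 3.14, 3.14, 3.14].

### API

Orientations are given as a rotation vector (axis times angle).
In Python, from bench import ctrl gives the robot as it stands. The module is installed in compiled form; this text tells all that it offers.
- The arm moves only by the shell command python3 -m handwheel 'ROWS' [OPENING] [FORCE]. ROWS is JSON, a list of rows, each an object of numbers: "x", "y", "z": the shift along the tool's x, y, z in m; "wx", "wy", "wz": the turn, a rotation vector about the tool's x, y, z in degrees. A call has 1 to 10 rows; each row is the pose to reach, as a shift and turn from the pose commanded when the call began, along the tool's axes at that moment; what a row does not reach only later rows make up. A row lasts 1/12 s, in which the tool goes at most 41.7 mm and 7.16 degrees, less where a joint would pass 70% of its speed; a pose out of reach is approached as far as the arm can. A call with a gripper value outside its range is refused whole. OPENING is the finger opening in m, from 0 to 0.087, set as the call begins (- or left out, the last holds). The fingers move at their own pace and stop on an object; FORCE is the grip in N (left out, the last holds). Time passes only in rows, so rows that repeat a pose let the fingers close. It gives the time, the measured TCP pose, the force, the opening and the grip force at its end, in the units of the state.
- ctrl.get_state(): the state, without advancing time (a new reading comes with each control period).
- ctrl.get_image(name): name is "side" or "top" or "wrist"; returns a dict with "image" (400x640x3 uint8, red, green, blue), "K" (3x3 intrinsics, pixels), "k1" (the pictures are not rectified: a ray, as slopes to the right and down, at radius r is drawn at 1 + k1 r^2 times it, then the intrinsics apply), "world_to_cam" (4x4, takes a point from world to camera coordinates); the wrist camera has in their place "hand_eye" (4x4, takes a point from camera to tool coordinates, whose origin is the TCP and whose axes are the flange's). Camera axes: x right, y down, z forward; pixel columns grow to the right and rows downward; lengths in m; the calibration is good to about 2 mm. A picture is of the moment at which its call begins: read the wrist's pose just before it. There is no depth.
- ctrl.close_job(): hands the job in; it is judged then, once.
The state is a dict: "time": time; "joint_positions": joint angles; "qd": joint speeds; "joint_torque": joint torques, N m; "position": TCP position; "tool_rot": TCP orientation; "ft_force": force on the tool from outside, world axes, zero at the start; "torque": the same for the moment, N m; "grip_width": opening from 0.0 (shut) to 1.0 (fully open); "grip_force": force on a finger pad.
Only numpy, scipy, OpenCV 4.12 (cv2) and the standard library are available. Lean on these libraries where they do the work, as an engineer would, in place of code of your own. Each camera call takes 0.05 s, during which the arm holds its last target. There are 200 camera calls.

## Working session

There is one attempt and no reset: what is moved stays moved. The work goes in short steps, Python scripts to look and compute and a shell command to move; the robot and the scene stay as the last step left them, time stands still between calls to the robot, and variables do not carry over. Pictures are saved under pics/ and viewed, at most 10 in all, crops included, and the job is handed in when it is done.

```bash
mkdir -p pics; cat > h.py <<'E'
import numpy as np,cv2
from scipy.spatial.transform import Rotation as R
from bench import ctrl
def snap(n,f):
    s=ctrl.get_state(); d=ctrl.get_image(n); cv2.imwrite('pics/'+f,d['image'][:,:,::-1])
    K=np.array(d['K']);k1=d['k1']
    if n=='wrist':
        T=np.eye(4);T[:3,:3]=R.from_rotvec(s['tool_rot']).as_matrix();T[:3,3]=s['position'];C=T@np.array(d['hand_eye'])
    else: C=np.linalg.inv(np.array(d['world_to_cam']))
    np.savez('pics/'+f+'.npz',K=K,k1=k1,C=C); return d['image']
def ray(f,u,v,z):
    q=np.load('pics/'+f+'.npz');K,k1,C=q['K'],float(q['k1']),q['C']
    p=cv2.undistortPoints(np.array([[[u,v]]],float),K,np.array([k1,0,0,0,0.]))[0,0]
    d=C[:3,:3]@np.array([p[0],p[1],1]);o=C[:3,3]
    return o+d*(z-o[2])/d[2]
E
python3 -c "
from h import *
snap('top','t0.png');snap('side','s0.png')
s=ctrl.get_state();print(s['time'],s['position'],s['tool_rot'],R.from_rotvec(s['tool_rot']).as_matrix().round(3),s['grip_width'])"
```

```text
0.1 [ 0.28993867 -0.58120641  0.2215563 ] [-3.05623412e+00 -7.20166179e-01  7.78128479e-04] [[ 0.895  0.446 -0.001]
 [ 0.446 -0.895  0.001]
 [-0.    -0.002 -1.   ]] 1.0007235957008904
```

View pics/t0.png

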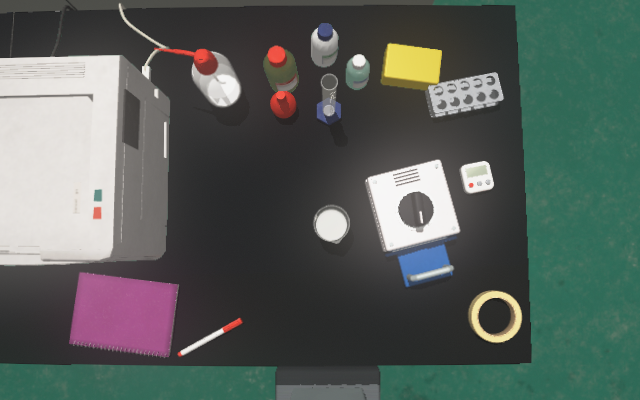

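View pics/s0.png

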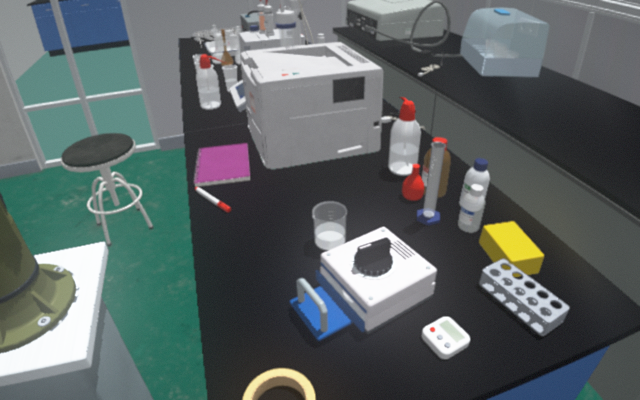

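The case is at about (412,205) in the top view, with the handle bar at (431,272), the beaker at (332,224) and the timer at (477,177). I'll zoom in.

```bash
python3 -c "
from h import *
im=cv2.imread('pics/t0.png')[145:295,350:500];cv2.imwrite('pics/c0.png',cv2.resize(im,None,fx=4,fy=4,interpolation=cv2.INTER_CUBIC))"
```

```text
(no output)
```

View pics/c0.png

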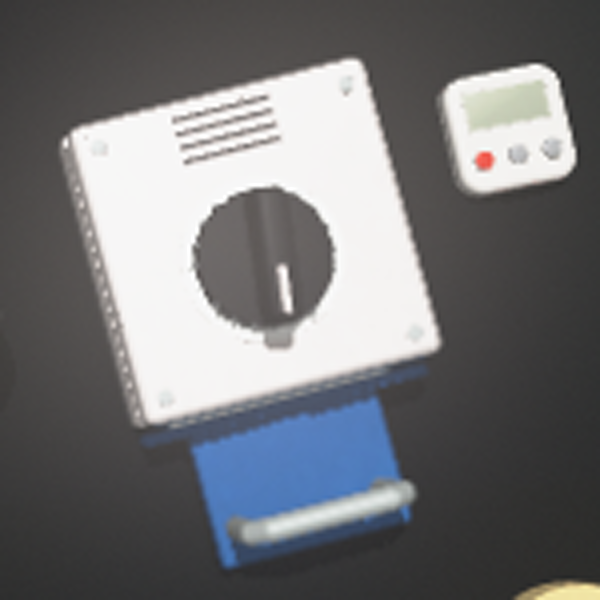

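The crop shows the disc centre at (264,259), the handle bar running from (245,532) to (405,491), and the case's top corners at (68,135), (362,60), (440,347) and (145,425). The bar grip runs nearly along the case's x.

```bash
python3 -c "
from h import *
P=lambda u,v,z:ray('t0.png',350+u/4-.4,145+v/4-.4,z)
k=P(264,259,.085);c=[P(*p,.072) for p in((68,135),(362,60),(440,347),(145,425))]
fw=(c[0]+c[1]-c[2]-c[3])/2;lf=(c[0]+c[3]-c[1]-c[2])/2
print('knob',k,'yaw',np.degrees(np.arctan2(fw[1],fw[0])),np.degrees(np.arctan2(-lf[0],lf[1])),np.linalg.norm(fw),np.linalg.norm(lf))
print('case mid',np.mean(c,0)); a,b=P(245,532,.072),P(405,491,.072);print('handle',a,b,(a+b)/2,np.degrees(np.arctan2(-(a-b)[0],(a-b)[1])))
fw/=np.linalg.norm(fw);print('pred knob',np.mean(c,0)-.01*fw,'pred handle',np.mean(c,0)-.137*fw)
a,b=P(264,190,.118),P(280,320,.118);print('bar',a,b,np.degrees(np.arctan2(*(a-b)[1::-1])))
a,b=P(281,268,.118),P(288,310,.118);print('line',a,b,np.degrees(np.arctan2(*(a-b)[1::-1])))
print('beaker',ray('t0.png',332,222,.04))"
```

```text
knob [ 0.65166088 -0.17063803  0.085     ] yaw 13.760941764701757 14.145214041901193 0.14525129615261292 0.14895805685625543
case mid [ 0.66165151 -0.16841367  0.072     ]
handle [ 0.52134612 -0.1609918   0.072     ] [ 0.54021824 -0.23863909  0.072     ] [ 0.53078218 -0.19981545  0.072     ] 13.660813625673308
pred knob [ 0.65193854 -0.17079239  0.072     ] pred handle [ 0.52858386 -0.20100205  0.072     ]
bar [ 0.68113337 -0.16539443  0.118     ] [ 0.62078426 -0.17138422  0.118     ] 5.66817622741819
line [ 0.64481431 -0.17241618  0.118     ] [ 0.62537105 -0.17519326  0.118     ] 8.128563827617612
beaker [ 0.63094001 -0.01079704  0.04      ]
```

```bash
python3 -m handwheel '[{"x":0.02,"y":-0.008,"wz":-4},{"x":0.055,"y":-0.022,"wz":-11},{"x":0.092,"y":-0.037,"wz":-18},{"x":0.129,"y":-0.052,"wz":-25},{"x":0.166,"y":-0.067,"wz":-32},{"x":0.203,"y":-0.082,"wz":-39},{"x":0.240,"y":-0.097,"wz":-46},{"x":0.277,"y":-0.112,"wz":-53},{"x":0.314,"y":-0.127,"wz":-60},{"x":0.340,"y":-0.138,"wz":-67}]' 0.06 20
cat >> h.py <<'E'
def st():
    s=ctrl.get_state();M=R.from_rotvec(s['tool_rot']).as_matrix()
    print('t',round(s['time'],2),'p',np.round(s['position'],4),'head',round(np.degrees(np.arctan2(M[1,0],M[0,0])),2),'tz',M[:,2].round(3),'f',np.round(s['ft_force'],1),'tq',np.round(s['torque'],3),'g',np.round(s['grip_width']*.087,4),s['grip_force'].__round__(1) if np.isscalar(s['grip_force']) else s['grip_force'],'q',np.round(s['joint_positions'],2))
    return s,M
def go(p):
    s,M=st();print('shift',(M.T@(np.array(p)-s['position'])).round(4))
E
python3 -c "
from h import *
go([.652,-.171,.19])"
```

```text
t 0.1 p [ 0.2899 -0.5812  0.2216] head 26.52 tz [-0.001  0.001 -1.   ] f [ 0.2 -0.4  0.7] tq [ 0.042  0.074 -0.027] g 0.0871 0.0 q [ 1.12  0.32 -0.07  1.45  0.02  1.37 -0.06]
shift [ 0.5071 -0.2053  0.0319]invalid input at $[0]: expected keys x, y, z, wx, wy, wz
```

```bash
python3 -m handwheel '[{"x":0.02,"y":-0.008,"z":0,"wx":0,"wy":0,"wz":-4},{"x":0.055,"y":-0.022,"z":0,"wx":0,"wy":0,"wz":-11},{"x":0.092,"y":-0.037,"z":0,"wx":0,"wy":0,"wz":-18},{"x":0.129,"y":-0.052,"z":0,"wx":0,"wy":0,"wz":-25},{"x":0.166,"y":-0.067,"z":0,"wx":0,"wy":0,"wz":-32},{"x":0.203,"y":-0.082,"z":0,"wx":0,"wy":0,"wz":-39},{"x":0.240,"y":-0.097,"z":0,"wx":0,"wy":0,"wz":-46},{"x":0.277,"y":-0.112,"z":0,"wx":0,"wy":0,"wz":-53},{"x":0.314,"y":-0.127,"z":0,"wx":0,"wy":0,"wz":-60},{"x":0.340,"y":-0.138,"z":0,"wx":0,"wy":0,"wz":-67}]' 0.06 20
python3 -c "
from h import *
go([.652,-.171,.19])"
```

```text
time: 0.93
position: [0.5351, -0.302, 0.2223]
tool_rot: [-2.14, -2.299, -0.003]
ft_force: [0.4, -0.3, 0.0]
grip_width: 0.692
grip_force: 0.0
t 0.93 p [ 0.5351 -0.302   0.2223] head 94.09 tz [ 0.001  0.002 -1.   ] f [ 0.4 -0.3  0. ] tq [-0.009 -0.106  0.046] g 0.0602 0.0 q [ 0.81  0.27 -0.41  1.53  0.11  1.36  0.46]
shift [0.1223 0.1259 0.0326]
```

```bash
python3 -m handwheel '[{"x":0.01,"y":0.01,"z":0,"wx":0,"wy":0,"wz":-7},{"x":0.03,"y":0.03,"z":0,"wx":0,"wy":0,"wz":-14},{"x":0.05,"y":0.05,"z":0,"wx":0,"wy":0,"wz":-21},{"x":0.07,"y":0.07,"z":0,"wx":0,"wy":0,"wz":-28},{"x":0.09,"y":0.09,"z":0,"wx":0,"wy":0,"wz":-35},{"x":0.105,"y":0.105,"z":0,"wx":0,"wy":0,"wz":-42},{"x":0.115,"y":0.118,"z":0,"wx":0,"wy":0,"wz":-49},{"x":0.122,"y":0.126,"z":0,"wx":0,"wy":0,"wz":-56},{"x":0.122,"y":0.126,"z":0,"wx":0,"wy":0,"wz":-63},{"x":0.122,"y":0.126,"z":0,"wx":0,"wy":0,"wz":-70}]'
python3 -m handwheel '[{"x":0,"y":0,"z":0,"wx":0,"wy":0,"wz":-7},{"x":0,"y":0,"z":0,"wx":0,"wy":0,"wz":-14},{"x":0,"y":0,"z":0,"wx":0,"wy":0,"wz":-20},{"x":0,"y":0,"z":0,"wx":0,"wy":0,"wz":-23},{"x":0,"y":0,"z":0,"wx":0,"wy":0,"wz":-23}]' >/dev/null
python3 -c "
from h import *
go([.652,-.171,.091]);snap('wrist','w0.png')"
```

```text
time: 1.77
position: [0.6513, -0.1754, 0.2217]
tool_rot: [-0.437, -3.11, -0.001]
ft_force: [-0.6, -0.8, 0.3]
grip_width: 0.688
grip_force: 0.0
t 2.18 p [ 0.6507 -0.177   0.2218] head -173.42 tz [-0.001  0.    -1.   ] f [-0.  -0.5 -0.4] tq [ 0.089 -0.122 -0.017] g 0.06 0.0 q [ 0.73  0.46 -0.71  1.36  0.3   1.43  1.72]
shift [-0.0021  0.0057  0.1308]
```

View pics/w0.png

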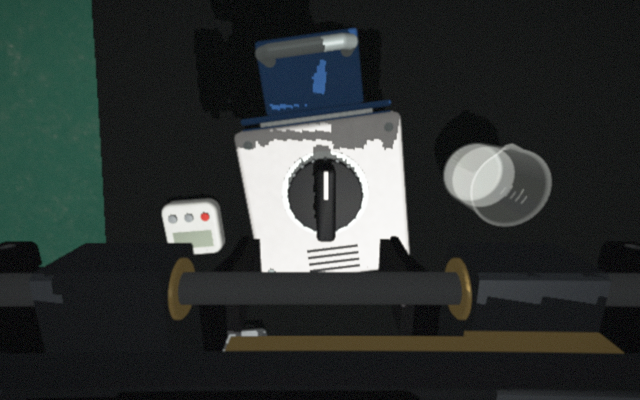

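The wrist view shows the bar grip upright at (326,160)–(327,240), the disc centre at (325,193), and the handle at (270,48)–(350,40). The beaker and timer are clear of it.

```bash
python3 -c "
from h import *
P=lambda u,v,z:ray('w0.png',u,v,z)
a,b=P(325.5,160,.118),P(327,240,.118);print('bar',a,b,(a+b)/2,np.degrees(np.arctan2(*(a-b)[1::-1])))
print('disc',P(325,193,.085));a,b=P(265,49,.072),P(357,40,.072);print('handle',a,b,(a+b)/2)"
```

```text
bar [ 0.61522797 -0.17626542  0.118     ] [ 0.68093508 -0.16718351  0.118     ] [ 0.64808152 -0.17172447  0.118     ] -172.13054699547905
disc [ 0.64935889 -0.17207932  0.085     ]
handle [ 0.53557162 -0.23579297  0.072     ] [ 0.5200537  -0.16057689  0.072     ] [ 0.52781266 -0.19818493  0.072     ]
```

```bash
python3 -m handwheel '[{"x":0,"y":0.0055,"z":0.03,"wx":0,"wy":0,"wz":-1},{"x":0,"y":0.0055,"z":0.06,"wx":0,"wy":0,"wz":-1},{"x":0,"y":0.0055,"z":0.09,"wx":0,"wy":0,"wz":-1},{"x":0,"y":0.0055,"z":0.11,"wx":0,"wy":0,"wz":-1},{"x":0,"y":0.0055,"z":0.122,"wx":0,"wy":0,"wz":-1},{"x":0,"y":0.0055,"z":0.129,"wx":0,"wy":0,"wz":-1},{"x":0,"y":0.0055,"z":0.129,"wx":0,"wy":0,"wz":-1},{"x":0,"y":0.0055,"z":0.129,"wx":0,"wy":0,"wz":-1}]'
python3 -c "
from h import *
go([.650,-.1715,.091])"
```

```text
time: 2.9
position: [0.6511, -0.1714, 0.0945]
tool_rot: [-0.205, 3.134, -0.001]
ft_force: [0.0, 0.6, 0.3]
grip_width: 0.688
grip_force: 0.0
t 2.9 p [ 0.6511 -0.1714  0.0945] head -172.51 tz [ 0.001 -0.    -1.   ] f [0.  0.6 0.3] tq [ 0.096 -0.14  -0.014] g 0.0599 0.0 q [ 0.72  0.55 -0.68  1.52  0.36  1.21  1.68]
shift [0.0011 0.0001 0.0035]
```

```bash
python3 -m handwheel '[{"x":0.001,"y":0,"z":0.001,"wx":0,"wy":0,"wz":0},{"x":0.001,"y":0,"z":0.001,"wx":0,"wy":0,"wz":0},{"x":0.001,"y":0,"z":0.001,"wx":0,"wy":0,"wz":0},{"x":0.001,"y":0,"z":0.001,"wx":0,"wy":0,"wz":0},{"x":0.001,"y":0,"z":0.001,"wx":0,"wy":0,"wz":0},{"x":0.001,"y":0,"z":0.001,"wx":0,"wy":0,"wz":0}]' 0 40
python3 -c "
from h import *
st()"
```

```text
time: 3.4
position: [0.6496, -0.1716, 0.0928]
tool_rot: [-0.206, 3.135, -0.0]
ft_force: [0.7, 0.0, -0.2]
grip_width: 0.319
grip_force: 0.0
t 3.4 p [ 0.6496 -0.1716  0.0928] head -172.49 tz [ 0. -0. -1.] f [ 0.7  0.  -0.2] tq [ 0.129 -0.142 -0.041] g 0.0278 0.0 q [ 0.72  0.55 -0.68  1.52  0.36  1.2   1.68]
```

```bash
python3 -m handwheel '[{"x":0,"y":0,"z":0,"wx":0,"wy":0,"wz":0},{"x":0,"y":0,"z":0,"wx":0,"wy":0,"wz":0},{"x":0,"y":0,"z":0,"wx":0,"wy":0,"wz":0},{"x":0,"y":0,"z":0,"wx":0,"wy":0,"wz":0},{"x":0,"y":0,"z":0,"wx":0,"wy":0,"wz":0}]'
python3 -c "
from h import *
st()"
```

```text
time: 3.82
position: [0.6495, -0.1721, 0.0926]
tool_rot: [-0.205, 3.135, -0.001]
ft_force: [-0.2, -1.2, 0.5]
grip_width: 0.183
grip_force: 40.0
t 3.82 p [ 0.6495 -0.1721  0.0926] head -172.51 tz [ 0.    -0.001 -1.   ] f [-0.2 -1.2  0.5] tq [-0.188 -0.233 -0.103] g 0.0159 40.0 q [ 0.72  0.55 -0.68  1.52  0.36  1.2   1.68]
```

```bash
cat > q.py <<'E'
from h import *
s=ctrl.get_state();M=R.from_rotvec(s['tool_rot']).as_matrix();h=np.degrees(np.arctan2(M[1,0],M[0,0]))%180
print('knob deg',round((13.8-h)%180,2),'tqz',round(s['torque'][2],3),'f',np.round(s['ft_force'],1),'j',np.round(s['joint_torque'],2)[-1])
E
python3 -m handwheel '[{"x":0,"y":0,"z":0,"wx":0,"wy":0,"wz":2},{"x":0,"y":0,"z":0,"wx":0,"wy":0,"wz":6},{"x":0,"y":0,"z":0,"wx":0,"wy":0,"wz":10},{"x":0,"y":0,"z":0,"wx":0,"wy":0,"wz":14},{"x":0,"y":0,"z":0,"wx":0,"wy":0,"wz":16}]' >/dev/null; python3 q.py
python3 -m handwheel '[{"x":0,"y":0,"z":0,"wx":0,"wy":0,"wz":4},{"x":0,"y":0,"z":0,"wx":0,"wy":0,"wz":8},{"x":0,"y":0,"z":0,"wx":0,"wy":0,"wz":12},{"x":0,"y":0,"z":0,"wx":0,"wy":0,"wz":14}]' >/dev/null; python3 q.py
python3 -m handwheel '[{"x":0,"y":0,"z":0,"wx":0,"wy":0,"wz":1.2},{"x":0,"y":0,"z":0,"wx":0,"wy":0,"wz":2.4}]' >/dev/null; python3 q.py
python3 -m handwheel '[{"x":0,"y":0,"z":0,"wx":0,"wy":0,"wz":1.2},{"x":0,"y":0,"z":0,"wx":0,"wy":0,"wz":2.4}]' >/dev/null; python3 q.py
```

```text
knob deg 22.41 tqz 0.143 f [-0.4  0.1  0.6] j -0.01
knob deg 36.36 tqz 0.138 f [2.  1.4 0.2] j -0.02
knob deg 38.63 tqz 0.178 f [ 2.5  2.9 -0.7] j 0.06
knob deg 41.07 tqz 0.186 f [ 2.6  5.3 -0.1] j 0.06
```

```bash

python3 -m handwheel '[{"x":0,"y":0,"z":0,"wx":0,"wy":0,"wz":1.2},{"x":0,"y":0,"z":0,"wx":0,"wy":0,"wz":2.4}]' >/dev/null; python3 q.py
python3 -m handwheel '[{"x":0,"y":0,"z":0,"wx":0,"wy":0,"wz":1.2},{"x":0,"y":0,"z":0,"wx":0,"wy":0,"wz":2.4}]' >/dev/null; python3 q.py
python3 -m handwheel '[{"x":0,"y":0,"z":0,"wx":0,"wy":0,"wz":1.2},{"x":0,"y":0,"z":0,"wx":0,"wy":0,"wz":2.4}]' >/dev/null; python3 q.py
python3 -m handwheel '[{"x":0,"y":0,"z":0,"wx":0,"wy":0,"wz":1.2},{"x":0,"y":0,"z":0,"wx":0,"wy":0,"wz":2.4}]' >/dev/null; python3 q.py
```

```text
knob deg 43.48 tqz 0.076 f [2.1 5.3 0.5] j 0.1
knob deg 45.88 tqz 0.155 f [ 2.8  5.2 -0.9] j 0.09
knob deg 48.26 tqz 0.23 f [ 3.2  5.3 -0.9] j 0.04
knob deg 50.66 tqz 0.196 f [ 3.4  5.9 -1.3] j 0.11
```

Noise is about ±0.05, and there's no dip yet (one would drive the torque to around zero or negative). I'll continue.

```bash

python3 -m handwheel '[{"x":0,"y":0,"z":0,"wx":0,"wy":0,"wz":1.2},{"x":0,"y":0,"z":0,"wx":0,"wy":0,"wz":2.4}]' >/dev/null; python3 q.py
python3 -m handwheel '[{"x":0,"y":0,"z":0,"wx":0,"wy":0,"wz":1.2},{"x":0,"y":0,"z":0,"wx":0,"wy":0,"wz":2.4}]' >/dev/null; python3 q.py
python3 -m handwheel '[{"x":0,"y":0,"z":0,"wx":0,"wy":0,"wz":1.2},{"x":0,"y":0,"z":0,"wx":0,"wy":0,"wz":2.4}]' >/dev/null; python3 q.py
```

```text
knob deg 53.07 tqz 0.021 f [ 3.1  5.9 -1.9] j 0.21
knob deg 55.49 tqz -0.168 f [ 4.5  6.5 -2.4] j 0.38
knob deg 57.89 tqz -0.085 f [ 4.2  7.4 -3. ] j 0.36
```

```bash

python3 -m handwheel '[{"x":0,"y":0,"z":0,"wx":0,"wy":0,"wz":1},{"x":0,"y":0,"z":0,"wx":0,"wy":0,"wz":2}]' >/dev/null; python3 q.py
python3 -m handwheel '[{"x":0,"y":0,"z":0,"wx":0,"wy":0,"wz":1},{"x":0,"y":0,"z":0,"wx":0,"wy":0,"wz":2}]' >/dev/null; python3 q.py
```

```text
knob deg 59.87 tqz -0.066 f [ 5.4  7.2 -1.5] j 0.26
knob deg 61.86 tqz -0.052 f [ 5.2  5.4 -2.3] j 0.24
```

```bash

python3 -m handwheel '[{"x":0,"y":0,"z":0,"wx":0,"wy":0,"wz":1},{"x":0,"y":0,"z":0,"wx":0,"wy":0,"wz":1.5}]' >/dev/null; python3 q.py
python3 -m handwheel '[{"x":0,"y":0,"z":0,"wx":0,"wy":0,"wz":1},{"x":0,"y":0,"z":0,"wx":0,"wy":0,"wz":1.5}]' >/dev/null; python3 q.py
```

```text
knob deg 63.35 tqz -0.098 f [ 5.5  7.5 -2.1] j 0.09
knob deg 64.82 tqz 0.045 f [ 5.   6.7 -1.9] j -0.04
```

```bash

python3 -m handwheel '[{"x":0,"y":0,"z":0,"wx":0,"wy":0,"wz":0.8},{"x":0,"y":0,"z":0,"wx":0,"wy":0,"wz":1.5}]' >/dev/null; python3 q.py
python3 -m handwheel '[{"x":0,"y":0,"z":0,"wx":0,"wy":0,"wz":0.8},{"x":0,"y":0,"z":0,"wx":0,"wy":0,"wz":1.5}]' >/dev/null; python3 q.py
```

```text
knob deg 66.29 tqz 0.236 f [ 5.9  6.9 -2.5] j -0.12
knob deg 67.76 tqz 0.374 f [ 6.5  6.3 -3.4] j -0.26
```

```bash

python3 -m handwheel '[{"x":0,"y":0,"z":0,"wx":0,"wy":0,"wz":-1},{"x":0,"y":0,"z":0,"wx":0,"wy":0,"wz":-2},{"x":0,"y":0,"z":0,"wx":0,"wy":0,"wz":-2}]' >/dev/null; python3 q.py
python3 -m handwheel '[{"x":0,"y":0,"z":0,"wx":0,"wy":0,"wz":0},{"x":0,"y":0,"z":0,"wx":0,"wy":0,"wz":0},{"x":0,"y":0,"z":0,"wx":0,"wy":0,"wz":0},{"x":0,"y":0,"z":0,"wx":0,"wy":0,"wz":0},{"x":0,"y":0,"z":0,"wx":0,"wy":0,"wz":0},{"x":0,"y":0,"z":0,"wx":0,"wy":0,"wz":0}]' 0.04; python3 q.py
python3 -m handwheel '[{"x":0,"y":0,"z":-0.01,"wx":0,"wy":0,"wz":0},{"x":0,"y":0,"z":-0.03,"wx":0,"wy":0,"wz":0},{"x":0,"y":0,"z":-0.06,"wx":0,"wy":0,"wz":0},{"x":0,"y":0,"z":-0.08,"wx":0,"wy":0,"wz":0},{"x":0,"y":0,"z":-0.08,"wx":0,"wy":0,"wz":0}]'
python3 -c "
from h import *
snap('top','t1.png');im=cv2.imread('pics/t1.png')[145:295,350:500];cv2.imwrite('pics/c1.png',cv2.resize(im,None,fx=4,fy=4));snap('wrist','w1.png');go([.528,-.2,.155])"
```

```text
knob deg 65.75 tqz 0.061 f [ 5.   5.9 -1.9] j 0.12
time: 7.82
position: [0.6491, -0.1727, 0.0925]
tool_rot: [-1.381, -2.822, 0.002]
ft_force: [0.5, -0.4, -0.5]
grip_width: 0.449
grip_force: 0.0
knob deg 65.96 tqz -0.003 f [ 0.5 -0.4 -0.5] j -0.0
time: 8.23
position: [0.6525, -0.172, 0.1792]
tool_rot: [1.376, 2.814, 0.002]
ft_force: [0.4, 0.4, 0.7]
grip_width: 0.46
grip_force: 0.0
t 8.33 p [ 0.6502 -0.1718  0.1744] head 127.9 tz [ 0.003 -0.001 -1.   ] f [-0.1  0.  -0.6] tq [ 0.05  -0.106  0.027] g 0.0398 0.0 q [ 0.59  0.44 -0.51  1.44  0.21  1.32  0.74]
shift [ 0.0529 -0.1137  0.0191]
```

View pics/w1.png

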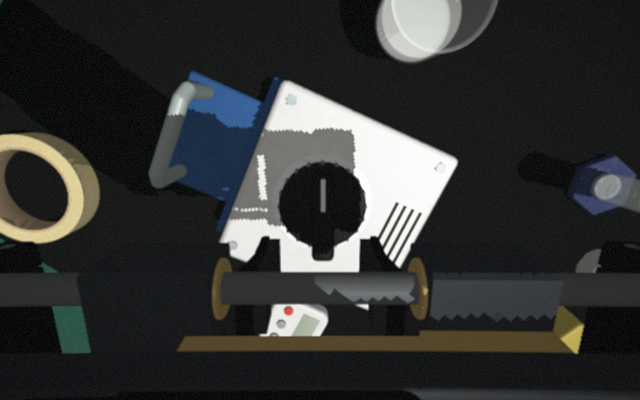

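The knob bar is still in line with the tool after letting go, at (323,180)–(322,255). The handle runs from about (184,92) to (157,178).

```bash
python3 -c "
from h import *
a,b=ray('w1.png',183,92,.075),ray('w1.png',158,177,.075);print(a,b,(a+b)/2,np.linalg.norm(a-b))"
python3 -m handwheel '[{"x":0.008,"y":-0.017,"z":0,"wx":0,"wy":0,"wz":5},{"x":0.021,"y":-0.045,"z":0,"wx":0,"wy":0,"wz":12},{"x":0.035,"y":-0.075,"z":0,"wx":0,"wy":0,"wz":18},{"x":0.045,"y":-0.099,"z":0,"wx":0,"wy":0,"wz":23},{"x":0.053,"y":-0.113,"z":0.01,"wx":0,"wy":0,"wz":24},{"x":0.053,"y":-0.113,"z":0.02,"wx":0,"wy":0,"wz":24},{"x":0.053,"y":-0.113,"z":0.02,"wx":0,"wy":0,"wz":24}]'
python3 -c "
from h import *
go([.528,-.2,.05])"
```

```text
[ 0.52130567 -0.16726264  0.075     ] [ 0.53914656 -0.23274285  0.075     ] [ 0.53022612 -0.20000275  0.075     ] 0.06786718195175159
time: 8.92
position: [0.5255, -0.1991, 0.1499]
tool_rot: [-1.934, -2.47, 0.003]
ft_force: [-0.1, -0.3, 0.2]
grip_width: 0.456
grip_force: 0.0
t 8.92 p [ 0.5255 -0.1991  0.1499] head 103.88 tz [-0.004  0.001 -1.   ] f [-0.1 -0.3  0.2] tq [-0.019 -0.116  0.025] g 0.0397 0.0 q [ 0.71  0.21 -0.44  1.75  0.1   1.2   0.48]
shift [-0.0017  0.0026  0.0998]
```

```bash
python3 -m handwheel '[{"x":0,"y":0.003,"z":0.02,"wx":0,"wy":0,"wz":0},{"x":0,"y":0.003,"z":0.05,"wx":0,"wy":0,"wz":0},{"x":0,"y":0.003,"z":0.075,"wx":0,"wy":0,"wz":0},{"x":0,"y":0.003,"z":0.091,"wx":0,"wy":0,"wz":0},{"x":0,"y":0.003,"z":0.099,"wx":0,"wy":0,"wz":0},{"x":0,"y":0.003,"z":0.099,"wx":0,"wy":0,"wz":0},{"x":0,"y":0.003,"z":0.099,"wx":0,"wy":0,"wz":0}]' && python3 -m handwheel '[{"x":0,"y":0,"z":0,"wx":0,"wy":0,"wz":0},{"x":0,"y":0,"z":0,"wx":0,"wy":0,"wz":0},{"x":0,"y":0,"z":0,"wx":0,"wy":0,"wz":0},{"x":0,"y":0,"z":0,"wx":0,"wy":0,"wz":0},{"x":0,"y":0,"z":0,"wx":0,"wy":0,"wz":0},{"x":0,"y":0,"z":0,"wx":0,"wy":0,"wz":0},{"x":0,"y":0,"z":0,"wx":0,"wy":0,"wz":0},{"x":0,"y":0,"z":0,"wx":0,"wy":0,"wz":0}]' 0 15
python3 -c "
from h import *
s,M=st();c=np.radians(13.8);print('per mm out',M.T@-np.array([np.cos(c),np.sin(c),0]))"
```

```text
time: 9.5
position: [0.5315, -0.1979, 0.0536]
tool_rot: [-1.934, -2.475, -0.001]
ft_force: [0.3, 0.6, -0.2]
grip_width: 0.461
grip_force: 0.0
time: 10.17
position: [0.5302, -0.1988, 0.054]
tool_rot: [-1.936, -2.474, 0.001]
ft_force: [-3.8, -0.3, 5.3]
grip_width: 0.133
grip_force: 15.0
t 10.17 p [ 0.5302 -0.1988  0.054 ] head 103.9 tz [-0.001 -0.001 -1.   ] f [-3.8 -0.3  5.3] tq [-0.04   0.683  0.013] g 0.0116 15.0 q [ 0.68  0.32 -0.43  1.84  0.16  1.02  0.43]
per mm out [ 1.79071424e-03 -9.99997971e-01  9.22258978e-04]
```

```bash
python3 -m handwheel '[{"x":0,"y":-0.001,"z":0,"wx":0,"wy":0,"wz":0},{"x":0,"y":-0.003,"z":0,"wx":0,"wy":0,"wz":0},{"x":0,"y":-0.006,"z":0,"wx":0,"wy":0,"wz":0},{"x":0,"y":-0.009,"z":0,"wx":0,"wy":0,"wz":0},{"x":0,"y":-0.012,"z":0,"wx":0,"wy":0,"wz":0}]'
```

```text
time: 10.58
position: [0.5195, -0.2015, 0.054]
tool_rot: [1.935, 2.473, 0.001]
ft_force: [1.9, -0.5, 3.4]
grip_width: 0.129
grip_force: 15.0
```

Force is low, so the carriage is free. I'll draw it on.

```bash
python3 -m handwheel '[{"x":0,"y":-0.003,"z":0,"wx":0,"wy":0,"wz":0},{"x":0,"y":-0.007,"z":0,"wx":0,"wy":0,"wz":0},{"x":0,"y":-0.011,"z":0,"wx":0,"wy":0,"wz":0},{"x":0,"y":-0.015,"z":0,"wx":0,"wy":0,"wz":0},{"x":0,"y":-0.019,"z":0,"wx":0,"wy":0,"wz":0},{"x":0,"y":-0.023,"z":0,"wx":0,"wy":0,"wz":0},{"x":0,"y":-0.027,"z":0,"wx":0,"wy":0,"wz":0},{"x":0,"y":-0.031,"z":0,"wx":0,"wy":0,"wz":0},{"x":0,"y":-0.035,"z":0,"wx":0,"wy":0,"wz":0},{"x":0,"y":-0.038,"z":0,"wx":0,"wy":0,"wz":0}]'
python3 -m handwheel '[{"x":0,"y":-0.003,"z":0,"wx":0,"wy":0,"wz":0},{"x":0,"y":-0.007,"z":0,"wx":0,"wy":0,"wz":0},{"x":0,"y":-0.011,"z":0,"wx":0,"wy":0,"wz":0},{"x":0,"y":-0.015,"z":0,"wx":0,"wy":0,"wz":0},{"x":0,"y":-0.019,"z":0,"wx":0,"wy":0,"wz":0},{"x":0,"y":-0.022,"z":0,"wx":0,"wy":0,"wz":0},{"x":0,"y":-0.025,"z":0,"wx":0,"wy":0,"wz":0},{"x":0,"y":-0.027,"z":0,"wx":0,"wy":0,"wz":0},{"x":0,"y":-0.029,"z":0,"wx":0,"wy":0,"wz":0},{"x":0,"y":-0.03,"z":0,"wx":0,"wy":0,"wz":0}]'
python3 -m handwheel '[{"x":0,"y":-0.001,"z":0,"wx":0,"wy":0,"wz":0},{"x":0,"y":-0.002,"z":0,"wx":0,"wy":0,"wz":0},{"x":0,"y":-0.003,"z":0,"wx":0,"wy":0,"wz":0},{"x":0,"y":-0.004,"z":0,"wx":0,"wy":0,"wz":0},{"x":0,"y":-0.004,"z":0,"wx":0,"wy":0,"wz":0}]'
```

```text
time: 11.42
position: [0.4818, -0.2109, 0.0539]
tool_rot: [1.936, 2.473, -0.0]
ft_force: [2.1, -0.1, 4.4]
grip_width: 0.132
grip_force: 15.0
time: 12.25
position: [0.4527, -0.2182, 0.0539]
tool_rot: [1.936, 2.473, -0.0]
ft_force: [2.3, 0.4, 5.3]
grip_width: 0.133
grip_force: 15.0
time: 12.67
position: [0.4489, -0.2192, 0.0539]
tool_rot: [1.936, 2.473, -0.001]
ft_force: [1.4, -1.6, 6.8]
grip_width: 0.131
grip_force: 15.0
```

```bash
python3 -m handwheel '[{"x":0,"y":-0.0008,"z":0,"wx":0,"wy":0,"wz":0},{"x":0,"y":-0.0016,"z":0,"wx":0,"wy":0,"wz":0},{"x":0,"y":-0.0016,"z":0,"wx":0,"wy":0,"wz":0}]'
python3 -m handwheel '[{"x":0,"y":0,"z":0,"wx":0,"wy":0,"wz":0},{"x":0,"y":0,"z":0,"wx":0,"wy":0,"wz":0},{"x":0,"y":0,"z":0,"wx":0,"wy":0,"wz":0},{"x":0,"y":0,"z":0,"wx":0,"wy":0,"wz":0},{"x":0,"y":0,"z":0,"wx":0,"wy":0,"wz":0}]' 0.035
python3 -m handwheel '[{"x":0,"y":0,"z":-0.01,"wx":0,"wy":0,"wz":0},{"x":0,"y":0,"z":-0.03,"wx":0,"wy":0,"wz":0},{"x":0,"y":0,"z":-0.06,"wx":0,"wy":0,"wz":0},{"x":0,"y":0,"z":-0.09,"wx":0,"wy":0,"wz":0},{"x":0,"y":0,"z":-0.11,"wx":0,"wy":0,"wz":0},{"x":0,"y":0,"z":-0.12,"wx":0,"wy":0,"wz":0},{"x":0,"y":0,"z":-0.12,"wx":0,"wy":0,"wz":0}]'
python3 -c "
from h import *
snap('wrist','w2.png');im=snap('side','s2.png');cv2.imwrite('pics/s2c.png',cv2.resize(im[180:380,230:490,::-1],None,fx=3,fy=3))"
```

```text
time: 12.92
position: [0.4477, -0.2195, 0.0539]
tool_rot: [1.936, 2.473, 0.0]
ft_force: [2.0, -0.8, 5.8]
grip_width: 0.128
grip_force: 15.0
time: 13.33
position: [0.4467, -0.2187, 0.0529]
tool_rot: [-1.935, -2.473, 0.001]
ft_force: [0.5, -0.3, 0.3]
grip_width: 0.374
grip_force: 0.0
time: 13.92
position: [0.449, -0.2197, 0.1764]
tool_rot: [1.933, 2.47, 0.001]
ft_force: [0.1, -0.5, -0.7]
grip_width: 0.403
grip_force: 0.0
```

View pics/s2c.png

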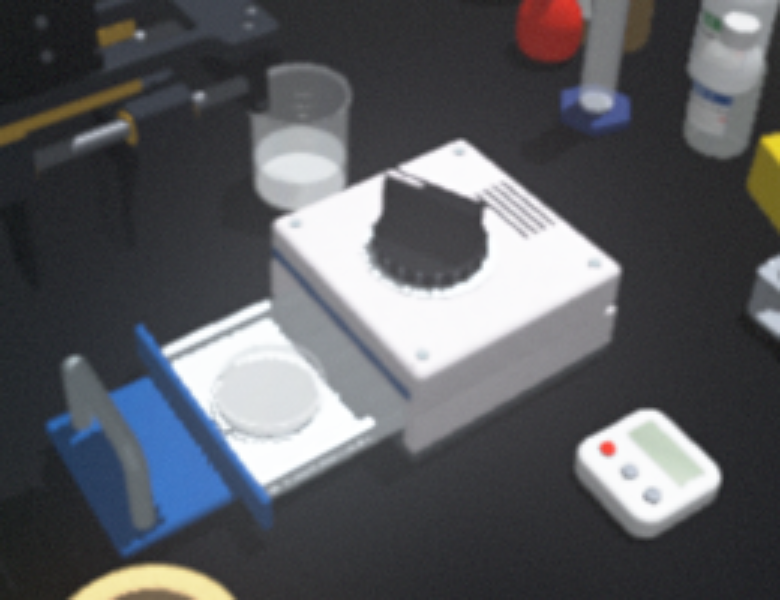

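View pics/w2.png

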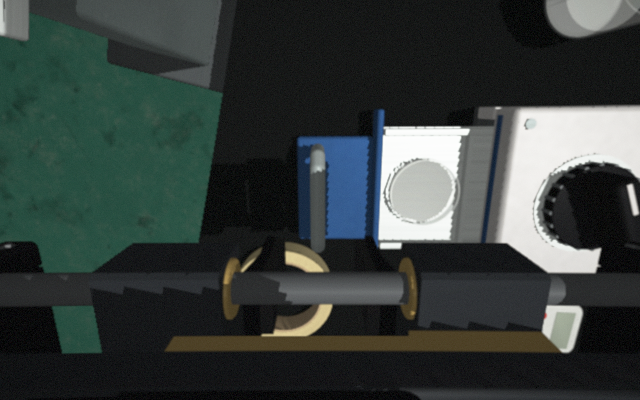

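The dish lies flat in its place on the tray at about (420,190), the handle is free of the fingers, and the beaker and timer haven't moved. The tool travelled about 85 mm on the pull, so I'll hand it in.

```bash
python3 -m handwheel '[{"x":0,"y":0,"z":0,"wx":0,"wy":0,"wz":0},{"x":0,"y":0,"z":0,"wx":0,"wy":0,"wz":0},{"x":0,"y":0,"z":0,"wx":0,"wy":0,"wz":0}]' && python3 -c "
from h import *
print(ctrl.close_job())"
```

```text
time: 14.27
position: [0.4468, -0.2187, 0.1721]
tool_rot: [-1.934, -2.472, 0.0]
ft_force: [1.1, 0.4, 0.2]
grip_width: 0.404
grip_force: 0.0
the job is handed in; nothing more can be done
None
```

The job is handed in at about 14 s (no verdict returned): I left the knob in its notch at about 66° (1.15 rad), drew the carriage out about 85 mm with the dish flat in its place, let go of the handle, and the beaker and timer looked unmoved in the last pictures.

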